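Chock the texture rollers with tape rolls off the stand

TASK

Get the texture rollers ready to be carried on the ware board: lay them all, including the one on the banding wheel, side by side and touching in one row along the middle of the grey board, each lying across the board's width. Slide the four tape rolls up off their spindles and lay them flat on the board as chocks, two against the outer roller at each end of the row, one touching each blue band, so that the row cannot roll apart. Leave the tiles, spray bottle, glaze jar, cup and brush where they are.

Things in the scene. Friction and masses are not known exactly. Their poses are not given: they have to be found in the camera images.
- board_top (a point): the light grey ware board, 180 x 420 mm, 10 mm thick, fixed to the table; this point is the centre of its top face (z = 10 mm above the table); x runs across the board (its 180 mm width), y along its 420 mm length, z up; a wooden end batten 12 mm wide and 14 mm high stands on the board along each of its two short ends, leaving 396 mm between them
- stand_top (a point): tape stand: a green base, 76 x 190 mm, 14 mm thick, fixed to the table, carrying two upright steel spindles of 24 mm diameter that rise 64 mm above it (tops 78 mm above the table); this point is the centre of the base's top face; spindle a stands at +57 mm and spindle b at -57 mm along its y
- roller0_mid (a point): solid wooden texture roller, a plain cylinder 44 mm diameter and 150 mm long, 0.17 kg nominal, with two blue bands; its carved surface makes it roll sluggishly; it starts lying on the banding wheel, a round aluminium disc of 180 mm diameter, top 70 mm above the table, that spins freely about its vertical axis with almost no resistance on a foot fixed to the table; this point is its centre, on its axis; x runs along the roller's axis (y and z turn as it rolls)
- roller0_bandp (a point): point on the axis of roller0, in the middle of the blue band at +45 mm along its x
- roller0_bandn (a point): point on the axis of roller0, in the middle of the blue band at -45 mm along its x
- roller1_mid (a point): solid wooden texture roller, a plain cylinder 44 mm diameter and 150 mm long, 0.17 kg nominal, with two blue bands; its carved surface makes it roll sluggishly; it starts lying on the table and may be absent; this point is its centre, on its axis; x runs along the roller's axis (y and z turn as it rolls)
- roller1_bandp (a point): point on the axis of roller1, in the middle of the blue band at +45 mm along its x
- roller1_bandn (a point): point on the axis of roller1, in the middle of the blue band at -45 mm along its x
- roller2_mid (a point): solid wooden texture roller, a plain cylinder 44 mm diameter and 150 mm long, 0.17 kg nominal, with two blue bands; its carved surface makes it roll sluggishly; it starts lying on the table and may be absent; this point is its centre, on its axis; x runs along the roller's axis (y and z turn as it rolls)
- roller2_bandp (a point): point on the axis of roller2, in the middle of the blue band at +45 mm along its x
- roller2_bandn (a point): point on the axis of roller2, in the middle of the blue band at -45 mm along its x
- roller3_mid (a point): solid wooden texture roller, a plain cylinder 44 mm diameter and 150 mm long, 0.17 kg nominal, with two blue bands; its carved surface makes it roll sluggishly; it starts lying on the table and may be absent; this point is its centre, on its axis; x runs along the roller's axis (y and z turn as it rolls)
- roller3_bandp (a point): point on the axis of roller3, in the middle of the blue band at +45 mm along its x
- roller3_bandn (a point): point on the axis of roller3, in the middle of the blue band at -45 mm along its x
- tape0_mid (a point): cream roll of masking tape, a ring of 64 mm outer and 38 mm inner diameter, 30 mm high, 0.09 kg nominal; it starts flat on spindle a (at the bottom, on the base, under another roll); this point is its centre, half-way up; z is the ring's axis
- tape1_mid (a point): blue roll of masking tape, a ring of 64 mm outer and 38 mm inner diameter, 30 mm high, 0.09 kg nominal; it starts flat on spindle a (on top of the other roll); this point is its centre, half-way up; z is the ring's axis
- tape2_mid (a point): cream roll of masking tape, a ring of 64 mm outer and 38 mm inner diameter, 30 mm high, 0.09 kg nominal; it starts flat on spindle b (at the bottom, on the base, under another roll); this point is its centre, half-way up; z is the ring's axis
- tape3_mid (a point): green roll of masking tape, a ring of 64 mm outer and 38 mm inner diameter, 30 mm high, 0.09 kg nominal; it starts flat on spindle b (on top of the other roll); this point is its centre, half-way up; z is the ring's axis
- tiles_a: bystander, leave alone: stack of four cream bisque tiles, 100 x 100 x 44 mm; origin under its centre
- tiles_b: bystander, leave alone: second stack of four cream bisque tiles, 100 x 100 x 44 mm; origin under its centre
- spray: bystander, leave alone: turquoise spray bottle with a white head, 72 mm across, 199 mm tall; origin under its centre
- cup: bystander, leave alone: open grey plastic glaze cup, 72 mm across, 95 mm tall; origin under its centre
- glaze_jar: bystander, leave alone: pink glaze jar with a pale cap, 84 mm across, 90 mm tall; origin under its centre
- brush: bystander, leave alone: hand brush 190 mm long lying down; the body's origin is under its middle

How it is judged:
At the end, for the whole second after the job is handed in: All rollers lie across the board (0.2 rad, 30 mm of its long centre line) in one row, neighbouring centres < 52 mm apart; all four tape rolls lie flat on it, each centre < 61 mm horizontally from a blue band's centre of a roller (54 mm when touching), so two at each row end; all at rest (z of roller0_mid in the frame of board_top between 0.016 and 0.028 m and x of roller0_mid in the frame of board_top between -0.03 and 0.03 m and angle between the x axis of each of roller0_mid, roller1_mid, roller2_mid, roller3_mid and the x axis of board_top, either way round below 0.2 rad and linear speed of each of roller0, roller1, roller2, roller3, tape0, tape1, tape2, tape3 below 0.02 m/s and z of roller1_mid in the frame of board_top between 0.016 and 0.028 m and x of roller1_mid in the frame of board_top between -0.03 and 0.03 m and z of roller2_mid in the frame of board_top between 0.016 and 0.028 m and x of roller2_mid in the frame of board_top between -0.03 and 0.03 m and z of roller3_mid in the frame of board_top between 0.016 and 0.028 m and x of roller3_mid in the frame of board_top between -0.03 and 0.03 m and distance between any of roller0_mid, roller2_mid, roller3_mid and roller1_mid below 0.052 m and distance between any of roller0_mid, roller1_mid, roller3_mid and roller2_mid below 0.052 m and (distance between any of roller0_mid, roller3_mid and roller1_mid below 0.052 m or distance between any of roller0_mid, roller3_mid and roller2_mid below 0.052 m) and distance between any of roller0_mid, roller1_mid, roller2_mid and roller3_mid below 0.052 m and (distance between any of roller0_mid, roller2_mid and roller1_mid below 0.052 m or distance between any of roller0_mid, roller2_mid and roller3_mid below 0.052 m) and (distance between any of roller0_mid, roller1_mid and roller2_mid below 0.052 m or distance between any of roller0_mid, roller1_mid and roller3_mid below 0.052 m) and (distance between roller0_mid and roller1_mid below 0.052 m or distance between roller0_mid and roller2_mid below 0.052 m or distance between roller0_mid and roller3_mid below 0.052 m) and z of tape0_mid in the frame of board_top between 0.01 and 0.02 m and (angle between tape0_mid's own z axis and vertical below 0.12 rad or angle between tape0_mid's own z axis and vertical above 3.0216 rad) and (horizontal distance between tape0_mid and roller0_bandp below 0.061 m or horizontal distance between tape0_mid and roller0_bandn below 0.061 m or horizontal distance between tape0_mid and roller1_bandp below 0.061 m or horizontal distance between tape0_mid and roller1_bandn below 0.061 m or horizontal distance between tape0_mid and roller2_bandp below 0.061 m or horizontal distance between tape0_mid and roller2_bandn below 0.061 m or horizontal distance between tape0_mid and roller3_bandp below 0.061 m or horizontal distance between tape0_mid and roller3_bandn below 0.061 m) and z of tape1_mid in the frame of board_top between 0.01 and 0.02 m and (angle between tape1_mid's own z axis and vertical below 0.12 rad or angle between tape1_mid's own z axis and vertical above 3.0216 rad) and (horizontal distance between tape1_mid and roller0_bandp below 0.061 m or horizontal distance between tape1_mid and roller0_bandn below 0.061 m or horizontal distance between tape1_mid and roller1_bandp below 0.061 m or horizontal distance between tape1_mid and roller1_bandn below 0.061 m or horizontal distance between tape1_mid and roller2_bandp below 0.061 m or horizontal distance between tape1_mid and roller2_bandn below 0.061 m or horizontal distance between tape1_mid and roller3_bandp below 0.061 m or horizontal distance between tape1_mid and roller3_bandn below 0.061 m) and z of tape2_mid in the frame of board_top between 0.01 and 0.02 m and (angle between tape2_mid's own z axis and vertical below 0.12 rad or angle between tape2_mid's own z axis and vertical above 3.0216 rad) and (horizontal distance between tape2_mid and roller0_bandp below 0.061 m or horizontal distance between tape2_mid and roller0_bandn below 0.061 m or horizontal distance between tape2_mid and roller1_bandp below 0.061 m or horizontal distance between tape2_mid and roller1_bandn below 0.061 m or horizontal distance between tape2_mid and roller2_bandp below 0.061 m or horizontal distance between tape2_mid and roller2_bandn below 0.061 m or horizontal distance between tape2_mid and roller3_bandp below 0.061 m or horizontal distance between tape2_mid and roller3_bandn below 0.061 m) and z of tape3_mid in the frame of board_top between 0.01 and 0.02 m and (angle between tape3_mid's own z axis and vertical below 0.12 rad or angle between tape3_mid's own z axis and vertical above 3.0216 rad) and (horizontal distance between tape3_mid and roller0_bandp below 0.061 m or horizontal distance between tape3_mid and roller0_bandn below 0.061 m or horizontal distance between tape3_mid and roller1_bandp below 0.061 m or horizontal distance between tape3_mid and roller1_bandn below 0.061 m or horizontal distance between tape3_mid and roller2_bandp below 0.061 m or horizontal distance between tape3_mid and roller2_bandn below 0.061 m or horizontal distance between tape3_mid and roller3_bandp below 0.061 m or horizontal distance between tape3_mid and roller3_bandn below 0.061 m)).
It fails at once if a bystander (tile stack, spray bottle, cup, glaze jar or brush) is moved more than 40 mm (distance of any of tiles_a, tiles_b, spray, cup, glaze_jar, brush from where it was at the start of the episode above 0.04 m).
Of roller1, roller2, roller3 only 1 to 3 are there at a start; the rules pass over those that are not, and their reading is None.
At some moment in a run one of roller1, roller2, roller3 may be knocked a few centimetres aside while the robot is not near it.
Once in a run the grip may slacken for a moment while it holds something.
It also fails if it takes over 210 s, if anything falls off the work surface, if the arm or the gripper's body presses on something with over 40 N, if the wrist force passes 120 N, or if a joint passes its speed limit or range.

ROBOT

A 6-joint arm with a two-finger parallel gripper is mounted at the origin on the work surface. World frame = base frame: x ahead of the robot, y to its left, z up, the work surface at z = 0. Lengths are in m, angles in rad, forces in N, time in s.
With the tool pointing down it reaches from about 0.375 to 0.9 m from the base axis. Payload 3.1 kg.
Tool frame: the origin (TCP) lies at the very end of the fingers, on their centre line; the grasp point (between the pads) lies 19 mm behind it; z points along the fingers, y is the line along which they close (so a half turn about z gives the same grasp; the last joint's range is limited). The gripper opens to 85 mm and grips with 20 to 120 N. Pads are 22 mm wide; open, the fingers measure 114 mm over their backs; the gripper's body (76 mm by 85 mm) begins 54 mm behind the grasp point. The pads swing forward as they close: fully open they stand 13 mm farther back than shut.
Start: joints at [-1.284, 0.527, 1.433, -0, 1.181, -0.178], TCP at [0.28, -0.559, 0.203] pointing down, gripper open.
Joint ranges: [-3.08, 3.08], [-0.75, 2.2], [0.22, 2.44], [-1.43, 4.57], [0, 2.65], [-2.85, 2.85]. Speed limits (rad/s): [2.79, 2.79, 3.14, 3.14, 3.14, 3.14].

INTERFACE

Orientations are given as a 3x3 rotation matrix whose columns are the frame's x, y, z axes.
In Python, from plant import manip, planner, telemetry, viewer, ticket gives the robot as it stands. The module is installed in compiled form; this text tells all that it offers. Calls block until the motion is done:
- manip.reach(position, orientation): joint-space move of the TCP to a pose.
- manip.move_linear(position, max_speed=0.15, ori=None): straight line of the TCP; ori=None keeps the orientation; max_speed is the mean speed in m/s.
- manip.movej(angles): joint-space move.
- manip.command_gripper(opening, grip_force=None): finger opening in m; grip_force is the grip in N (None keeps the last); returns when the fingers have stopped.
- manip.hold(seconds).
- planner.inverse_kinematics(position, orientation): joint angles nearest the present ones, or None.
- telemetry.get_obs(): the state.
- viewer.get_image(name): name is "scene" or "top" or "wrist"; returns a dict with "frame" (384x512x3 uint8, blue, green, red), "range_z" (384x512 float32, m along the optical axis (not along the pixel's ray), 0 where there is no reading), "fovy" (degrees; the focal length in pixels is half the picture's height over the tangent of half this angle, whatever the lens; pixels are square), "cx", "cy" (the principal point, pixels), "distortion" ([k1, k2, p1, p2, k3] as OpenCV has them; the pictures are not rectified), "R" (3x3) and "t" (3): a world point X has camera coordinates R X + t. Camera axes: x right, y down, z forward; pixel columns grow to the right and rows downward; lengths in m; the calibration is good to about 2 mm. A picture is of the moment at which its call begins.
A pose or a line that the arm cannot do raises manip.MotionError and nothing moves.
- ticket.job_done(): hands the job in; it is judged then, once.
The state is a dict: "t": time; "joint_pos": joint angles; "qvel": joint speeds; "effort": joint torques, N m; "eef_pos": TCP position; "tool_rot": TCP orientation; "ft_force": force on the tool from outside, world axes, zero at the start; "ft_torque": the same for the moment, N m; "gripper_width": finger opening in m; "finger_force": force on a finger pad.
Only numpy, scipy, OpenCV 4.12 (cv2) and the standard library are available. Lean on these libraries where they do the work, as an engineer would, in place of code of your own. Each camera call takes 0.05 s, during which the arm holds its last target. There are 200 camera calls.

## Working session

There is one attempt and no reset: what is moved stays moved. The work goes in short steps, each a Python script; the robot and the scene stay as the last script left them, time stands still between calls to the robot, and variables do not carry over. Pictures are saved under pics/ and viewed, at most 14 in all, crops included, and the job is handed in when it is done.

```bash
mkdir -p pics; ls; cat > h.py <<'E'
import numpy as np, cv2
from plant import manip, planner, telemetry, viewer, ticket
def img(n):
    d=viewer.get_image(n); h=d["frame"].shape[0]
    f=h/2/np.tan(np.radians(d["fovy"])/2)
    d["K"]=np.array([[f,0,d["cx"]],[0,f,d["cy"]],[0,0,1]]); d["D"]=np.array(d["distortion"],float)
    d["R"]=np.array(d["R"]);d["t"]=np.array(d["t"]);return d
def onplane(d,px,z):
    u=cv2.undistortPoints(np.array(px,float).reshape(-1,1,2),d["K"],d["D"])[:,0]
    r=np.c_[u,np.ones(len(u))]@d["R"]; c=-d["R"].T@d["t"]
    return c+r*((z-c[2])/r[:,2])[:,None]
def cloud(d):
    h,w=d["range_z"].shape
    g=np.stack(np.meshgrid(np.arange(w),np.arange(h)),-1).reshape(-1,1,2).astype(float)
    u=cv2.undistortPoints(g,d["K"],d["D"])[:,0]; z=d["range_z"].reshape(-1)
    P=(np.c_[u,np.ones(len(u))]*z[:,None]-d["t"])@d["R"]; P[z==0]=np.nan
    return P.reshape(h,w,3)
def down(yaw): # tool y axis at angle yaw in world xy, z down
    y=np.array([np.cos(yaw),np.sin(yaw),0]); z=np.array([0,0,-1.]); return np.c_[np.cross(y,z),y,z]
E
python3 - <<'E'
from h import *
for n in("top","scene"):
    d=img(n); cv2.imwrite(f"pics/{n}0.png",d["frame"]); np.save(n+"0.npy",d,allow_pickle=True)
    print(n,d["fovy"],-d["R"].T@d["t"],d["D"],(d["range_z"]>0).mean())
o=telemetry.get_obs();print(o["t"],o["tool_rot"],o["gripper_width"])
E
```

```text
pics
top 56.61681711704907 [0.35461306 0.1057787  1.46213907] [-0.11192833  0.          0.          0.          0.        ] 0.9960276285807291
scene 42.41183836161129 [1.71062211 0.58732245 0.88101709] [-0.10146341  0.          0.          0.          0.        ] 0.9805653889973959
0.1 [[ 8.93909540e-01  4.48247094e-01 -5.27149296e-04]
 [ 4.48247234e-01 -8.93907561e-01  1.92098358e-03]
 [ 3.89852566e-04 -1.95347876e-03 -9.99998016e-01]] 0.08534536786147234
```

View pics/top0.png

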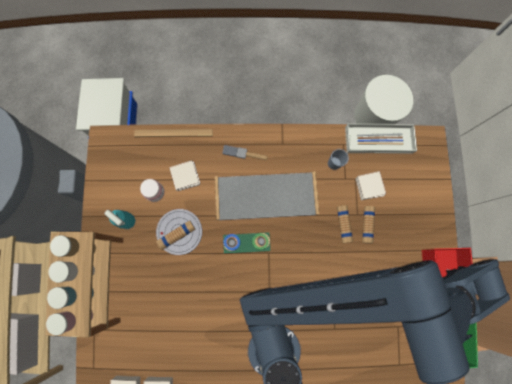

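View pics/scene0.png

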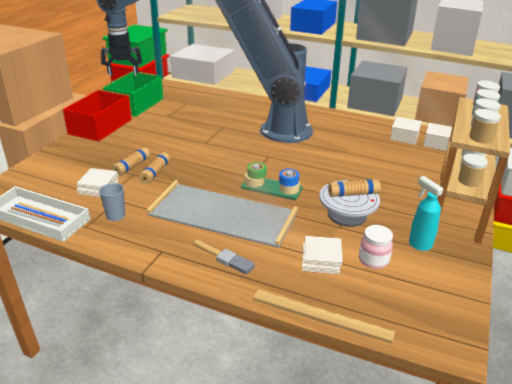

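The top view shows the board at about (267,196), two table rollers at (345,224) and (368,224), and the wheel with roller0 at (178,234). The tape stand has its blue roll at (232,243) and its green roll at (261,241). The scene view agrees, so there are three rollers in all. Next I localise them.

```bash
cat >> h.py <<'E'
def blobs(d,m,amin=8):
    n,l,s,c=cv2.connectedComponentsWithStats(m.astype(np.uint8),connectivity=8)
    return [(c[i],s[i,4],l==i) for i in range(1,n) if s[i,4]>=amin]
def rollers(d,P,zlo,zhi,reg):
    """rollers from cloud heights: reg(x,y) mask; returns [(centre xy, axis angle, length,width)]"""
    Z=P[...,2]; m=(Z>zlo)&(Z<zhi)&reg(P[...,0],P[...,1]); out=[]
    for c,a,k in blobs(d,m,25):
        q=P[k][:,:2].astype(np.float32); (cx,cy),(w,h),ang=cv2.minAreaRect(q)
        th=np.radians(ang)+(0 if w>h else np.pi/2); out.append((cx,cy,(th+np.pi/2)%np.pi-np.pi/2,max(w,h),min(w,h)))
    return out
E
cat > loc.py <<'E'
from h import *
d=np.load("top0.npy",allow_pickle=True).item();P=cloud(d);F=d["frame"];hsv=cv2.cvtColor(F,cv2.COLOR_BGR2HSV)
H,S,V=[hsv[...,i].astype(int) for i in range(3)]
vv,uu=np.mgrid[:384,:512]
box=lambda a,b,c,e:(uu>a)&(uu<c)&(vv>b)&(vv<e)
for n,p in(("board",(267,196)),("table",(300,240)),("r1",(345,224)),("r0",(178,234)),("blue",(232,236)),("wheel",(165,220)),("batten",(217,200))): print(n,hsv[p[1],p[0]],P[p[1],p[0]].round(4))
m=(S<70)&box(205,165,330,230)
b=max(blobs(d,m),key=lambda t:t[1]);pts=np.argwhere(b[2])[:,::-1]
W=onplane(d,pts,.01)[:,:2].astype(np.float32);print("board",b[1],cv2.minAreaRect(W))
bt=(S>70)&(P[...,2]>.015)&box(205,165,330,230)
for t in blobs(d,bt,5):print("batt",t[0],t[1],onplane(d,[t[0]],.024))
bl=(H>100)&(H<130)&(S>90)
for t in blobs(d,bl&box(135,180,390,270),3):print("blue",t[0].round(1),t[1],P[t[2]].mean(0).round(4))
print(rollers(d,P,.02,.06,lambda x,y:box(330,190,385,260)))
print(rollers(d,P,.08,.13,lambda x,y:box(150,200,210,260)))
g=(H>45)&(H<85)&(S>70)
for t in blobs(d,g&box(210,225,290,260),5):print("green",t[0].round(1),t[1],P[t[2]].mean(0).round(4))
# tapes top ring
m=(P[...,2]>.055)&(P[...,2]<.1)&box(215,225,285,262)
for t in blobs(d,m,10):
    q=P[t[2]][:,:2].astype(np.float32);print("tape",q.mean(0),cv2.minEnclosingCircle(q),np.median(P[t[2]][:,2]))
m=(P[...,2]>.055)&(P[...,2]<.08)&box(145,200,212,262)
for t in blobs(d,m,10):
    q=P[t[2]][:,:2].astype(np.float32);print("wheel",cv2.minEnclosingCircle(q))
E
python3 loc.py
python3 - <<'E'
import cv2
f=cv2.imread('pics/top0.png')[140:270,130:400];cv2.imwrite('pics/c0.png',cv2.resize(f,None,fx=2.9,fy=2.9,interpolation=2))
E
```

```text
board [ 60   5 142] [0.618  0.0158 0.0103]
table [ 14 128 132] [ 0.4355 -0.1174  0.0008]
r1 [ 16 115 164] [ 0.495  -0.2961  0.0439]
r0 [ 16 114 165] [0.4554 0.3617 0.111 ]
blue [111  82 158] [0.4492 0.1582 0.0774]
wheel [120   9 175] [0.5139 0.4228 0.0677]
batten [ 17 100 193] [0.6002 0.2216 0.0232]
board 4124 ((0.6202206611633301, 0.0190180242061615), (0.18231703341007233, 0.39814382791519165), 2.577373504638672)
batt [314.99159664 191.90756303] 119 [[ 0.63152522 -0.18257407  0.024     ]]
batt [216.81481481 196.96296296] 108 [[0.61271712 0.22244788 0.024     ]]
blue [342.7 212.6] 20 [ 0.5418 -0.29    0.0404]
blue [369.2 212.7] 19 [ 0.5406 -0.4007  0.0405]
blue [184.8 228.6] 26 [0.4759 0.3361 0.1108]
blue [346.3 234.5] 22 [ 0.453  -0.3003  0.0402]
blue [231.7 241.5] 100 [0.4281 0.1595 0.0719]
blue [368.2 234.8] 20 [ 0.4505 -0.3916  0.0396]
blue [164.7 241.3] 26 [0.4278 0.4122 0.1099]
[(0.6165997385978699, -0.41999509930610657, np.float64(1.5260755936639043), 0.09982234984636307, 0.03197048231959343), (0.49756526947021484, -0.3005870580673218, np.float64(0.10987786538746613), 0.1508185714483261, 0.04567192867398262), (0.49401548504829407, -0.3983759880065918, np.float64(-0.12398666034194683), 0.15223027765750885, 0.045354001224040985)]
[(0.4541442096233368, 0.37393608689308167, np.float64(-1.0114785022871553), 0.15010055899620056, 0.044133540242910385)]
green [250.3 243.4] 411 [nan nan nan]
tape [0.4300492  0.04739999] ((0.42977669835090637, 0.04814329370856285), 0.03198559954762459) 0.07419951152206125
tape [0.42749864 0.1592675 ] ((0.4284130930900574, 0.15879973769187927), 0.03211621567606926) 0.07383519999616621
wheel ((0.4695999026298523, 0.36833858489990234), 0.09120548516511917)
```

View pics/c0.png

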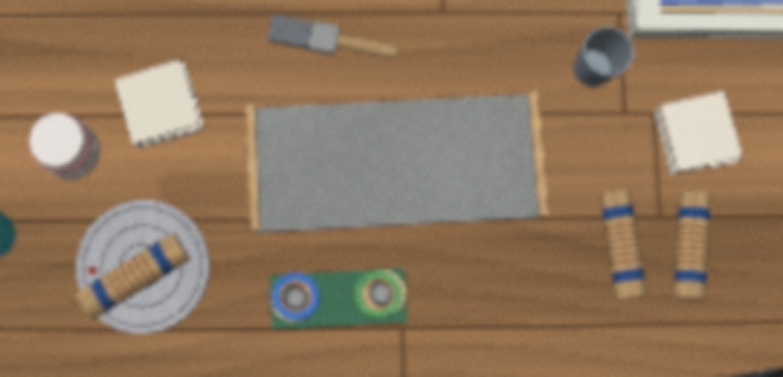

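The positions are consistent: board centre is (0.6205, 0.0195) with yaw about 0.046 rad, and the three rollers are at known poses. I start with the first table roller.

```bash
cat >> h.py <<'E'
BC=np.array([.6205,.0195]);BY=.046
bx=np.array([np.cos(BY),np.sin(BY)]);by=np.array([-np.sin(BY),np.cos(BY)])
def B(x,y): return BC+x*bx+y*by
def best(xy,z,yaw):
    q0=np.array(telemetry.get_obs()["joint_pos"]);c=[]
    for k in(0,np.pi):
        q=planner.inverse_kinematics(np.r_[xy,z],down(yaw+k))
        if q is not None:c.append((np.abs(np.array(q)[5]) + .3*np.abs(np.array(q)-q0).max(),yaw+k))
    return min(c)[1]
def ml(xy,z,v=.2,yaw=None): manip.move_linear(np.r_[xy,z],max_speed=v,ori=None if yaw is None else down(yaw))
def W(): return telemetry.get_obs()["gripper_width"]
def st(s): o=telemetry.get_obs();print(s,"t=%.1f w=%.4f"%(o["t"],o["gripper_width"]),np.round(o["ft_force"],1),np.round(o["eef_pos"],4))
def pick(xy,zt,yaw,op,force,hov=.13):
    manip.command_gripper(op); y=best(xy,hov,yaw); manip.reach(np.r_[xy,hov],down(y))
    ml(xy,zt,.12); manip.command_gripper(0.0,force); st("gripped"); return y
def put(xy,zt,yaw,op,hov=.13,lift=True):
    y=best(xy,hov,yaw); ml(xy,hov,.25,y); st("over"); 
    ml(xy,zt,.1); st("down"); manip.command_gripper(op)
    if lift: ml(xy,hov,.25)
E
python3 - <<'E'
from h import *
xy=np.array([.4976,-.2995])
pick(xy,.004,.112+np.pi/2,.075,60)
ml(xy,.13); st("lift")
if W()>.035: put(B(0,-.044),.0155,BY+np.pi/2,.062)
else: print("LOST")
manip.reach([.45,-.35,.3],down(best([.45,-.35],.3,np.pi/2)))
d=img("top");cv2.imwrite("pics/t1.png",d["frame"])
P=cloud(d)
print(rollers(d,P,.032,.07,lambda x,y:(abs(x-.62)<.1)&(abs(y-.02)<.18)));print(rollers(d,P,.02,.06,lambda x,y:(abs(x-.5)<.1)&(abs(y+.4)<.12)))
E
```

```text
gripped t=3.4 w=0.0316 [-0.4  4.   9.7] [ 0.4977 -0.2982  0.0055]
lift t=4.1 w=0.0317 [-0.1 -0.  -2.5] [ 0.4968 -0.2989  0.1291]
LOST
[]
[(0.49367478489875793, -0.3984580636024475, np.float64(-0.09747262800328116), 0.15199147164821625, 0.046066898852586746)]
```

The width reads 31.6 mm on a 44 mm roller, so the grip is on a chord. I'll check with the wrist camera.

```bash
python3 - <<'E'
from h import *
st("now");d=img("wrist");cv2.imwrite("pics/w1.png",d["frame"]);s=img("scene");cv2.imwrite("pics/s1.png",s["frame"][40:240,:300])
c=cv2.imread("pics/s1.png");c=cv2.resize(c,(570,380));cv2.imwrite("pics/ws1.png",np.vstack([c,cv2.resize(d["frame"],(293,220))[:, :] if 0 else np.zeros((1,570,3),np.uint8)]))
E
```

```text
now t=5.0 w=0.0321 [ 0.5 -0.4 -1.7] [ 0.4492 -0.3483  0.297 ]
```

View pics/w1.png

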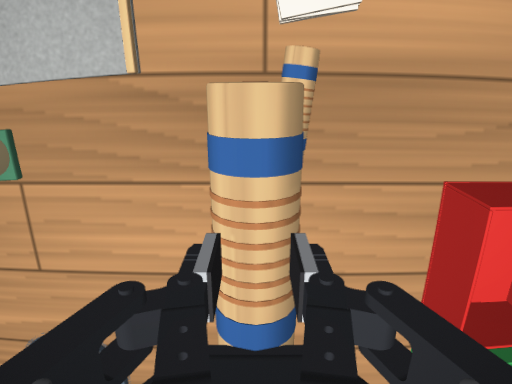

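View pics/ws1.png

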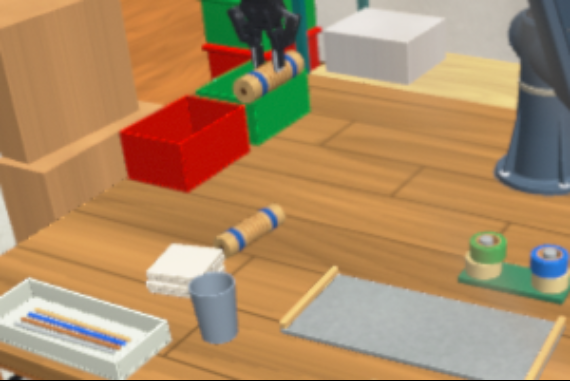

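```bash
python3 - <<'E'
from h import *
d=img("wrist");P=cloud(d);o=telemetry.get_obs();e=o["eef_pos"];R=o["tool_rot"]
Q=(P-e)@R
for r in (100,150,200,230,260,290,320): print(r,"roller mid (tool xyz)",Q[r,252].round(4), "edges",Q[r,214].round(4),Q[r,290].round(4))
for p in((208,265),(204,290),(301,265)):print("pad",p,Q[p[1],p[0]].round(4))
print(o["finger_force"])
E
```

```text
100 roller mid (tool xyz) [ 0.0692 -0.0018 -0.0375] edges [ 0.0689 -0.0176 -0.0295] [ 0.0689  0.0136 -0.0315]
150 roller mid (tool xyz) [ 0.0494 -0.0019 -0.0371] edges [ 0.0478 -0.0183 -0.029 ] [ 0.0487  0.0139 -0.0334]
200 roller mid (tool xyz) [ 0.0281 -0.0019 -0.0376] edges [ 0.0245 -0.0193 -0.0275] [ 0.0259  0.0148 -0.0315]
230 roller mid (tool xyz) [ 0.0141 -0.002  -0.0373] edges [ 0.0085 -0.0202 -0.0252] [ 0.0114  0.0153 -0.0313]
260 roller mid (tool xyz) [-0.0006 -0.002  -0.0375] edges [ 0.0096 -0.0166 -0.0556] [-0.0035  0.0157 -0.0324]
290 roller mid (tool xyz) [-0.0165 -0.0021 -0.0374] edges [-0.0025 -0.0168 -0.058 ] [-0.0222  0.0167 -0.0292]
320 roller mid (tool xyz) [-0.0335 -0.0021 -0.0376] edges [-0.309  -0.0718  0.2997] [-0.04    0.0173 -0.0297]
pad (208, 265) [ 0.0101 -0.0183 -0.0603]
pad (204, 290) [ 0.0062 -0.0185 -0.0707]
pad (301, 265) [ 0.0107  0.0165 -0.0612]
37.375248670578
```

The roller is level and well held: its centre is 15.5 mm above the TCP and the width reading is just biased by pad flex. I carry on with placing it.

```bash
python3 - <<'E'
from h import *
manip.reach(np.r_[.5,-.25,.13],down(best([.5,-.25],.13,np.pi/2)))
put(B(0,-.044),.0175,BY+np.pi/2,.062)
# second roller
manip.reach(np.r_[.4937,-.3,.2],down(best([.4937,-.3],.2,np.pi/2)))
d=img("top");P=cloud(d)
print(rollers(d,P,.032,.07,lambda x,y:(abs(x-.62)<.1)&(abs(y-.02)<.18)))
r=[k for k in rollers(d,P,.02,.06,lambda x,y:(abs(x-.5)<.11)&(abs(y+.4)<.14)) if abs(k[3]-.15)<.012 and abs(k[4]-.045)<.008];print(r)
r=r[0]; xy=np.array(r[:2])+[0,.001]
pick(xy,.004,r[2]+np.pi/2,.075,45)
ml(xy,.13); st("lift")
E
```

```text
over t=7.1 w=0.0313 [-0.4  0.9 -1.9] [ 0.622  -0.0257  0.1302]
down t=8.4 w=0.0314 [-0.1 -0.1 -1.7] [ 0.6232 -0.0246  0.0182]
[(0.6240929365158081, -0.028526481240987778, np.float64(0.04586886765000653), 0.14921097457408905, 0.04359375312924385)]
[]Traceback (most recent call last):
  File "<stdin>", line 9, in <module>
IndexError: list index out of range
```

```bash
python3 - <<'E'
from h import *
manip.reach(np.r_[.45,.12,.25],down(best([.45,.12],.25,np.pi/2)))
d=img("top");P=cloud(d);cv2.imwrite("pics/t2.png",d["frame"][120:300,100:420])
r=[k for k in rollers(d,P,.02,.06,lambda x,y:(abs(x-.5)<.13)&(abs(y+.38)<.18)) ];print(r)
r=[k for k in r if abs(k[3]-.15)<.012 and abs(k[4]-.045)<.008]
r=r[0]; xy=np.array(r[:2])+[0,.001]
pick(xy,.004,r[2]+np.pi/2,.075,45)
ml(xy,.13); st("lift")
E
```

```text
[(0.6159918904304504, -0.42052537202835083, np.float64(-1.5666117735545688), 0.09847812354564667, 0.02788696624338627), (0.4938619136810303, -0.39915764331817627, np.float64(-0.11197793435456127), 0.15159271657466888, 0.04602068290114403)]
gripped t=16.1 w=0.0327 [-1.1  1.9  5.2] [ 0.4942 -0.3979  0.0051]
lift t=16.9 w=0.0329 [-0.6  0.4 -1.7] [ 0.493  -0.3973  0.1289]
```

```bash
cat >> h.py <<'E'
def push(y0,y1,s):
    """push roller from board y0 to y1; s=+1: tool stands on +y side"""
    yaw=BY; a=B(0,y0+s*.05); yw=best(a,.13,yaw)
    manip.reach(np.r_[a,.13],down(yw)); manip.command_gripper(.06); ml(a,.016,.15)
    ml(B(0,y1+s*.033),.016,.04); st("pushed"); manip.hold(.3); ml(B(0,y1+s*.045),.016,.05); ml(B(0,y1+s*.045),.15,.25)
def see(tag):
    manip.reach(np.r_[.42,-.3,.3],down(best([.42,-.3],.3,np.pi/2)))
    d=img("top");P=cloud(d);cv2.imwrite(f"pics/{tag}.png",d["frame"])
    def tob(v): e=np.array(v)-BC; return (e@bx).round(4),(e@by).round(4)
    return d,P,tob
E
python3 - <<'E'
from h import *
ml([.5,-.25],.13,.25)
put(B(0,.020),.0175,BY+np.pi/2,.058)
push(.020,-.0035,1)
d,P,tob=see("t3")
Z=P[...,2];m=(Z>.045)&(Z<.07)&(abs(P[...,0]-.62)<.1)&(abs(P[...,1]-.02)<.18)
for c,a,k in blobs(d,m,20):
    q=P[k][:,:2].astype(np.float32);r=cv2.minAreaRect(q);print(a,tob(r[0]),r[1:])
print([k for k in rollers(d,P,.085,.13,lambda x,y:(abs(x-.46)<.12)&(abs(y-.37)<.12))])
E
```

```text
over t=19.0 w=0.0330 [-0.6  0.2 -1.2] [0.6191 0.0383 0.1299]
down t=20.3 w=0.0328 [-0.5 -0.9 -2.7] [0.6203 0.0394 0.0182]
pushed t=24.9 w=0.0599 [-3.5  3.1 14.4] [0.6195 0.049  0.0186]
305 (np.float64(0.001), np.float64(-0.0477)) ((0.1488598883152008, 0.03790848329663277), 3.1482014656066895)
309 (np.float64(0.0013), np.float64(0.0147)) ((0.14832551777362823, 0.04029260575771332), 3.9186179637908936)
[(0.4541856348514557, 0.3738314211368561, np.float64(-1.0002371661678762), 0.150224968791008, 0.044996052980422974)]
```

```bash
python3 - <<'E'
import cv2
f=cv2.imread('pics/t3.png')[140:270,130:400];cv2.imwrite('pics/c3.png',cv2.resize(f,None,fx=2.9,fy=2.9))
E
```

```text
(no output)
```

View pics/c3.png

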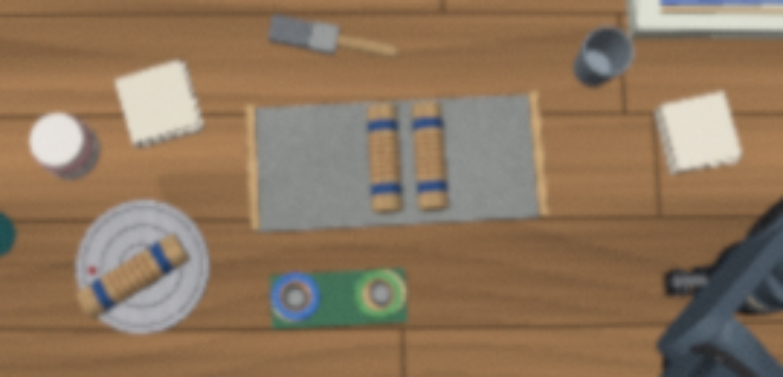

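Roller B is at board y = +0.015, apparently not pushed into place or since moved. I'll push again a bit higher and check the force and wrist camera while still in contact.

```bash
python3 - <<'E'
from h import *
y0=.0147;a=B(0,y0+.05);yw=best(a,.13,BY)
manip.reach(np.r_[a,.13],down(yw)); manip.command_gripper(.06); st("a");ml(a,.021,.15); st("lowered")
for y in (.045,.038,.0295):
    ml(B(0,y),.021,.04); st(y)
d=img("wrist");cv2.imwrite("pics/w2.png",d["frame"])
E
```

```text
a t=29.9 w=0.0598 [0.2 0.3 0.9] [0.6179 0.083  0.1305]
lowered t=30.7 w=0.0602 [-0.6 -0.1  0.2] [0.6183 0.0841 0.0217]
0.045 t=31.4 w=0.0599 [ 0.3 -0.   0.2] [0.6184 0.0642 0.021 ]
0.038 t=31.7 w=0.0601 [-0.4 -0.3  0.6] [0.6188 0.0572 0.0209]
0.0295 t=32.1 w=0.0599 [-0.6 -0.3  0.2] [0.6191 0.0486 0.021 ]
```

View pics/w2.png

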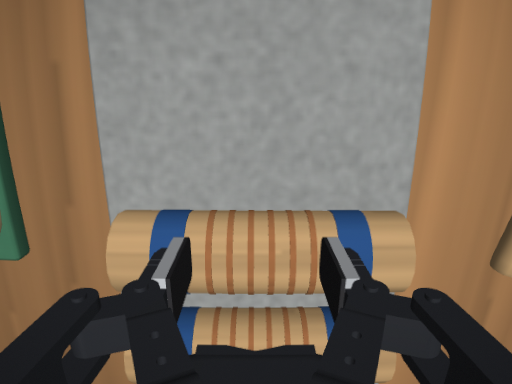

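```bash
python3 - <<'E'
from h import *
d=img("wrist");P=cloud(d);o=telemetry.get_obs();st("")
e=P[...,:2]-BC
for r in range(150,350,12): print(r,"bx %.4f by %.4f z %.4f"%(e[r,255]@bx,e[r,255]@by,P[r,255,2]))
print("tcp by",(o["eef_pos"][:2]-BC)@by)
for p in((178,245),(172,270),(190,250)): print(p,(P[p[1],p[0]]-o["eef_pos"]).round(4))
print("xaxis",o["tool_rot"][:,0])
E
```

```text
t=32.2 w=0.0602 [ 0.1 -0.2  0.3] [0.6191 0.0489 0.021 ]
150 bx -0.0006 by 0.0706 z 0.0102
162 bx -0.0006 by 0.0636 z 0.0093
174 bx -0.0006 by 0.0568 z 0.0100
186 bx -0.0006 by 0.0498 z 0.0101
198 bx -0.0006 by 0.0426 z 0.0101
210 bx -0.0006 by 0.0354 z 0.0107
222 bx -0.0006 by 0.0407 z 0.0410
234 bx -0.0006 by 0.0362 z 0.0453
246 bx -0.0006 by 0.0320 z 0.0497
258 bx -0.0006 by 0.0272 z 0.0525
270 bx -0.0006 by 0.0210 z 0.0529
282 bx -0.0006 by 0.0139 z 0.0522
294 bx -0.0006 by -0.0226 z 0.0099
306 bx -0.0006 by -0.0318 z 0.0099
318 bx -0.0006 by -0.0226 z 0.0333
330 bx -0.0006 by -0.0246 z 0.0409
342 bx -0.0006 by -0.0281 z 0.0465
tcp by 0.029454780632686268
(178, 245) [-0.0333  0.01    0.0455]
(172, 270) [-0.0315  0.0092  0.0638]
(190, 250) [-0.0306  0.0017  0.0338]
xaxis [-4.57975855e-02  9.98950738e-01  6.31598380e-05]
```

The depth readings show finger tips well above the reported TCP: they rode on top of the roller, and the first grip was a high chord. I'll measure the real tip offset with a gentle touch on bare table, at two openings.

```bash
python3 - <<'E'
from h import *
ml(B(0,.03),.13,.25)
p=np.array([.5,-.2]);manip.reach(np.r_[p,.13],down(best(p,.13,np.pi/2)))
for op in(0.0,.044,.07):
    manip.command_gripper(op,40); ml(p,.03,.2)
    z=.03; f0=telemetry.get_obs()["ft_force"][2]; 
    try:
        while z>-.04:
            z-=.003; ml(p,z,.06); o=telemetry.get_obs()
            if o["ft_force"][2]-f0>4: break
    except manip.MotionError as ex: print("ME",ex)
    st((op,"contact cmd z %.3f"%z)); ml(p,.03,.1)
d=img("wrist");ml(p,.13);cv2.imwrite("pics/w3.png",d["frame"])
E
```

```text
(0.0, 'contact cmd z -0.030') t=40.1 w=-0.0001 [-3.3  1.3 16.9] [ 0.5002 -0.2001 -0.0279]
(0.044, 'contact cmd z -0.033') t=46.8 w=0.0442 [-2.6  1.  25.2] [ 0.5004 -0.2002 -0.03  ]
(0.07, 'contact cmd z -0.036') t=53.7 w=0.0701 [ 0.  -0.   4.4] [ 0.5004 -0.2002 -0.0355]
```

The true tip is about 27.5 mm above the reported TCP when shut, and about 33 mm at 60 mm opening. I apply that offset and redo the push.

```bash
sed -i 's/ml(a,.016,.15)/ml(a,-.016,.15)/; s/,.016,/,-.016,/g' h.py; cat >> h.py <<'E'
def row(tag):
    d,P,tob=see(tag); Z=P[...,2];m=(Z>.045)&(Z<.07)&(abs(P[...,0]-.62)<.1)&(abs(P[...,1]-.02)<.18)
    for c,a,k in blobs(d,m,20):
        r=cv2.minAreaRect(P[k][:,:2].astype(np.float32));print(a,tob(r[0]),np.round(r[1],3),round(r[2],1))
    return d,P,tob
E
grep -n "016" h.py; python3 - <<'E'
from h import *
push(.021,-.0035,1)
d,P,tob=row("t4")
print([k for k in rollers(d,P,.085,.13,lambda x,y:(abs(x-.46)<.12)&(abs(y-.37)<.12))])
E
```

```text
52:    manip.reach(np.r_[a,.13],down(yw)); manip.command_gripper(.06); ml(a,-.016,.15)
53:    ml(B(0,y1+s*.033),-.016,.04); st("pushed"); manip.hold(.3); ml(B(0,y1+s*.045),-.016,.05); ml(B(0,y1+s*.045),.15,.25)
pushed t=59.0 w=0.0604 [ 0.8  0.2 -0.6] [ 0.6191  0.0492 -0.016 ]
295 (np.float64(0.0024), np.float64(-0.0103)) [0.15  0.038] 2.5
298 (np.float64(0.0011), np.float64(-0.0594)) [0.149 0.038] 2.9
[(0.454331636428833, 0.3737902343273163, np.float64(-1.007082821749925), 0.15029901266098022, 0.04438088834285736)]
```

Pushing works now. I'll set the two right-hand chocks first so the row can be closed against them, starting with the green and blue rolls.

```bash
cat >> h.py <<'E'
SPA=np.array([.428,.1598]);SPB=np.array([.4298,.0472])
def tape(sp,zt,x,y,op=.073):
    pick(sp,zt,BY,.082,50,.1); ml(sp,.1,.15); st("lift")
    if W()<.04: print("LOST"); return False
    put(B(x,y),-.0183,BY,op,.1); return True
E
python3 - <<'E'
from h import *
y=-.0594-.0558
tape(SPB,.014,-.047,y)
tape(SPA,.014,.047,y)
d,P,tob=row("t5")
Z=P[...,2];m=(Z>.03)&(Z<.045)
e=P[...,:2]-BC; m&=(abs(e@bx)<.1)&((e@by)<-.075)
for c,a,k in blobs(d,m,20):
    r=cv2.minEnclosingCircle(P[k][:,:2].astype(np.float32));print(a,tob(r[0]),r[1],tob(P[k][:,:2].mean(0)),np.median(P[k][:,2]))
print([k for k in rollers(d,P,.085,.13,lambda x,y:(abs(x-.46)<.12)&(abs(y-.37)<.12))])
f=d["frame"][140:270,130:400];cv2.imwrite('pics/c5.png',cv2.resize(f,None,fx=2.9,fy=2.9))
E
```

```text
gripped t=65.2 w=0.0622 [-0.8 -1.   6.5] [0.4304 0.0471 0.0152]
lift t=65.9 w=0.0619 [ 0.5  0.3 -1.3] [0.4294 0.0473 0.0998]
over t=66.9 w=0.0622 [-0.   0.3 -1.1] [ 0.5769 -0.0967  0.099 ]
down t=68.2 w=0.0624 [ 0.2  0.7 -0.6] [ 0.5795 -0.098  -0.0178]
gripped t=71.7 w=0.0635 [-0.  -1.3  6.6] [0.4286 0.1598 0.0153]
lift t=72.5 w=0.0637 [-0.9  0.7 -1.9] [0.4276 0.1598 0.0999]
over t=74.0 w=0.0639 [ 0.2 -0.1 -1.4] [ 0.6716 -0.0925  0.0996]
down t=75.3 w=0.0633 [ 0.5  0.1 -0.7] [ 0.6735 -0.0936 -0.0178]
307 (np.float64(0.002), np.float64(-0.0119)) [0.149 0.04 ] 2.5
288 (np.float64(0.0014), np.float64(-0.0587)) [0.149 0.038] 2.7
382 (np.float64(0.0163), np.float64(-0.4352)) 0.06545408815145493 (np.float64(0.0163), np.float64(-0.4364)) 0.041749431353790716
125 (np.float64(0.0475), np.float64(-0.1172)) 0.03236082196235657 (np.float64(0.0469), np.float64(-0.1161)) 0.03863110606028593
138 (np.float64(-0.0501), np.float64(-0.1092)) 0.03804685175418854 (np.float64(-0.0484), np.float64(-0.111)) 0.03904819089118521
[(0.45398038625717163, 0.3733272850513458, np.float64(-1.01127923125859), 0.1498524397611618, 0.044379495084285736)]
```

View pics/c5.png

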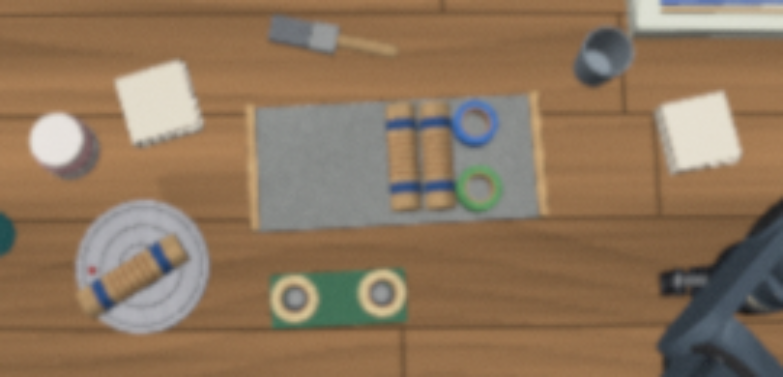

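Both right chocks are in place: the blue roll is near (474,122) and the green one near (478,187) in the crop. Next is roller0 from the wheel.

```bash
python3 - <<'E'
from h import *
xy=np.array([.4542,.3738])
pick(xy,.046,-1.009+np.pi/2,.075,50)
ml(xy,.13,.12); st("lift")
if W()>.03:
    put(B(.0015,.058),-.0125,BY+np.pi/2,.058)
    push(.058,.034,1)
d,P,tob=row("t6")
f=d["frame"][140:270,130:400];cv2.imwrite('pics/c6.png',cv2.resize(f,None,fx=2.9,fy=2.9))
E
```

```text
gripped t=81.6 w=0.0426 [ 0.1 -0.2  6.3] [0.4552 0.3744 0.0472]
lift t=82.5 w=0.0423 [ 0.  -0.1 -3. ] [0.4534 0.3733 0.1292]
over t=84.7 w=0.0423 [-0.2  0.1 -1.7] [0.6189 0.078  0.1299]
down t=86.3 w=0.0425 [ 0.1 -0.5 -2.2] [ 0.62    0.0775 -0.0118]
pushed t=91.2 w=0.0600 [ 0.2  0.  -0.2] [ 0.6173  0.0866 -0.016 ]
311 (np.float64(0.0051), np.float64(0.0296)) [0.151 0.039] 2.7
606 (np.float64(0.0019), np.float64(-0.0376)) [0.151 0.082] 2.2
```

View pics/c6.png

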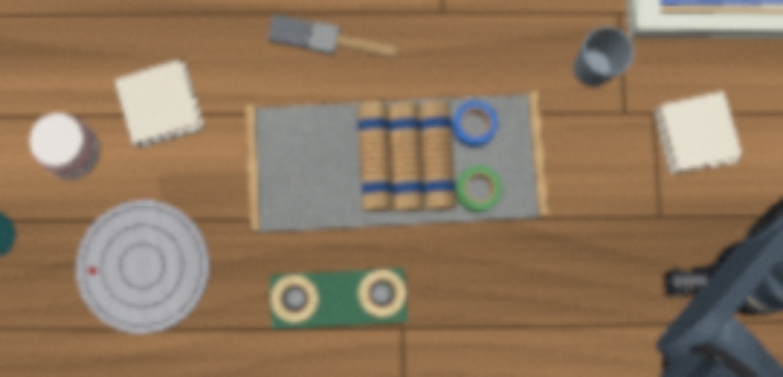

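The row is together, with roller0 at y = 0.030. Next are the last two tapes, each nudged into contact under force feedback before release.

```bash
cat > last.py <<'E'
from h import *
def chock(sp,x,y):
    pick(sp,-.015,BY,.082,50,.1); ml(sp,.1,.15); st("lift")
    if W()<.04: print("LOST"); return
    p=B(x,y); yw=best(p,.1,BY); ml(p,.1,.25,yw); ml(p,-.0175,.1); st("down")
    f0=np.array(telemetry.get_obs()["ft_force"])[:2]@by
    for k in range(1,9):
        ml(B(x,y-.001*k),-.0175,.02); f=np.array(telemetry.get_obs()["ft_force"])[:2]@by-f0
        if f>2: break
    print("nudge",k,f); q=B(x,y-.001*k); manip.command_gripper(.073); ml(q,.1,.2)
chock(SPB,-.043,.088)
chock(SPA,.051,.088)
d,P,tob=row("t7")
Z=P[...,2];m=(Z>.03)&(Z<.045)
e=P[...,:2]-BC; m&=(abs(e@bx)<.1)&(abs(e@by)<.16)&((e@by>.057)|(e@by<-.085))
for c,a,k in blobs(d,m,20):
    r=cv2.minEnclosingCircle(P[k][:,:2].astype(np.float32));print(a,tob(r[0]),r[1],tob(P[k][:,:2].mean(0)),np.median(P[k][:,2]))
f=d["frame"][140:270,130:400];cv2.imwrite('pics/c7.png',cv2.resize(f,None,fx=2.9,fy=2.9))
E
python3 last.py
```

```text
gripped t=97.7 w=0.0632 [-0.  -0.1  8.7] [ 0.4309  0.0471 -0.0137]
lift t=98.6 w=0.0629 [ 0.2 -0.8 -1.5] [0.4292 0.0473 0.0996]
down t=100.7 w=0.0635 [ 0.4 -0.7 -0.8] [ 0.5741  0.1054 -0.0171]
nudge 1 2.746082163312784
gripped t=104.3 w=0.0627 [-0.5 -0.7  6.6] [ 0.4285  0.1598 -0.0137]
lift t=105.2 w=0.0630 [ 0.4  0.6 -0.8] [0.4274 0.1597 0.0996]
down t=107.7 w=0.0628 [ 0.7  0.3 -1.5] [ 0.6682  0.1098 -0.017 ]
nudge 8 -0.0292778127994604
302 (np.float64(0.0044), np.float64(0.0277)) [0.149 0.04 ] 3.2
309 (np.float64(0.0019), np.float64(-0.0161)) [0.149 0.038] 3.1
301 (np.float64(0.0008), np.float64(-0.0593)) [0.149 0.037] 2.6
125 (np.float64(0.0474), np.float64(-0.1163)) 0.0323786661028862 (np.float64(0.0465), np.float64(-0.1152)) 0.03916274336052146
116 (np.float64(0.0504), np.float64(0.082)) 0.03222900629043579 (np.float64(0.0503), np.float64(0.0853)) 0.03903255557883148
119 (np.float64(-0.0474), np.float64(-0.1149)) 0.031832508742809296 (np.float64(-0.0482), np.float64(-0.1148)) 0.038997102808753514
117 (np.float64(-0.0427), np.float64(0.0814)) 0.03198406472802162 (np.float64(-0.0437), np.float64(0.0836)) 0.03994224555553636
```

View pics/c7.png

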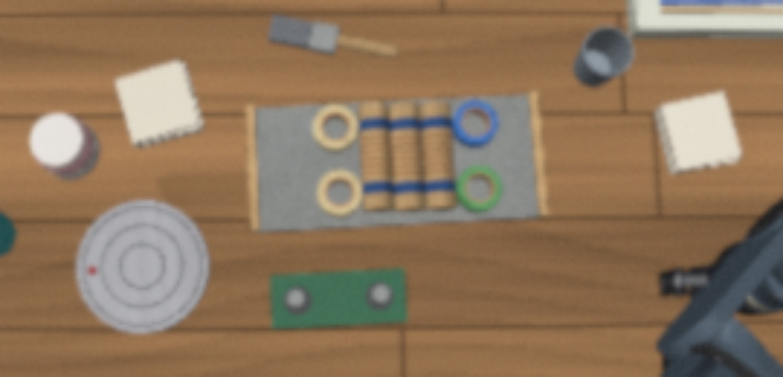

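The row is complete, but a couple of tapes may still have gaps of 2–3 mm. I'll do one gentle two-finger squeeze from each end, then check and hand in.

```bash
cat > sq.py <<'E'
from h import *
manip.command_gripper(.085)
for x,y,s in((.004,.082,1),(0,-.1155,-1)):
    a=B(x,y+s*.06); manip.reach(np.r_[a,.13],down(best(a,.13,BY))); ml(a,-.02,.15)
    ml(B(x,y+s*.047),-.02,.08); f0=np.array(telemetry.get_obs()["ft_force"])[:2]@by
    for k in range(1,9):
        ml(B(x,y+s*(.047-.001*k)),-.02,.02); f=(np.array(telemetry.get_obs()["ft_force"])[:2]@by-f0)*s
        if f>3: break
    print("squeeze",k,f); ml(B(x,y+s*.06),-.02,.1); ml(B(x,y+s*.06),.13,.25)
E
python3 sq.py; sed '/^chock(/d;s/c7/c8/;s/t7/t8/' last.py > chk.py; python3 chk.py
```

```text
squeeze 2 3.1173204414599756
squeeze 8 -0.7124719922692654
310 (np.float64(0.0044), np.float64(0.0267)) [0.149 0.038] 2.5
316 (np.float64(0.0026), np.float64(-0.0169)) [0.15  0.039] 1.7
301 (np.float64(0.0002), np.float64(-0.0594)) [0.148 0.038] 1.2
129 (np.float64(0.0473), np.float64(-0.1163)) 0.03264113888144493 (np.float64(0.0465), np.float64(-0.1157)) 0.03881125804826993
114 (np.float64(0.0501), np.float64(0.0812)) 0.03191392868757248 (np.float64(0.0492), np.float64(0.0844)) 0.03888163627322372
122 (np.float64(-0.0479), np.float64(-0.1157)) 0.03234634920954704 (np.float64(-0.0472), np.float64(-0.1144)) 0.0391472295034684
117 (np.float64(-0.0429), np.float64(0.0812)) 0.03194277733564377 (np.float64(-0.0435), np.float64(0.0839)) 0.039250025839315146
```

View pics/c8.png

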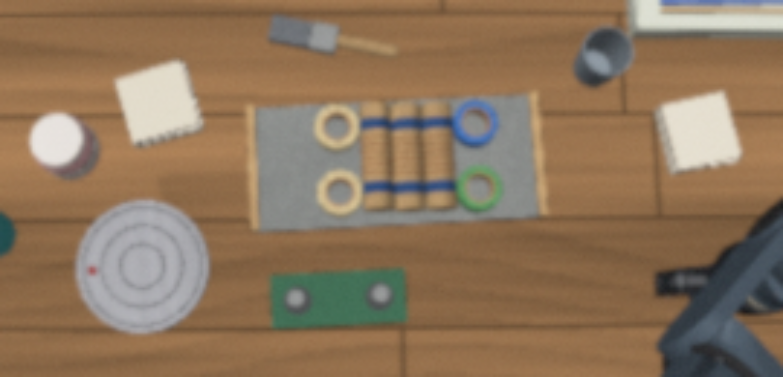

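All three rollers sit about 43–44 mm apart, and every chock centre is about 54–57 mm from its band, under the 61 mm limit. Handing in.

```bash
python3 -c "
from h import *
st('end');print(ticket.job_done())"
```

```text
end t=124.8 w=0.0848 [ 0.6 -0.6  0.5] [ 0.4202 -0.2994  0.2986]
the job is handed in; nothing more can be done
None
```

I handed the job in at 124.8 s; no verdict came back, but by the last top-camera check all three rollers lie in one touching row across the board and the four tape rolls chock its ends, 54–57 mm from the blue bands (limit 61 mm), though the two right-hand rolls may stand 1–3 mm off their roller.

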